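# Brush out a finned engine barrel

### The arm

A 6-joint arm with a two-finger parallel gripper is mounted at the origin on the work surface. World frame = base frame: x ahead of the robot, y to its left, z up, the work surface at z = 0. Lengths are in m, angles in degrees, forces in N, time in s.
With the tool pointing down it reaches from about 0.375 to 0.9 m from the base axis. Payload 3.1 kg.
Tool frame: the origin (TCP) lies at the very end of the fingers, on their centre line; the grasp point (between the pads) lies 19 mm behind it; z points along the fingers, y is the line along which they close (so a half turn about z gives the same grasp; the last joint's range is limited). The gripper opens to 87 mm and grips with 3 to 60 N. Pads are 19 mm wide; open, the fingers measure 117 mm over their backs; the gripper's body (75 mm by 190 mm) begins 51 mm behind the grasp point.
Start: joints at [-85.571, 30.224, 82.088, -0, 67.689, -10.227], TCP at [0.158, -0.605, 0.223] pointing down, gripper open.
Joint ranges: [-176.69, 176.69], [-43.24, 126.21], [12.49, 139.97], [-82, 262], [0, 151.66], [-163.58, 163.58]. Speed limits (degrees/s): [159.86, 159.86, 180, 180, 180, 180].

### API

Orientations are given as a 3x3 rotation matrix whose columns are the frame's x, y, z axes.
In Python, from rig import readout, cams, bot gives the robot as it stands.
- The arm moves only by the shell command python3 -m inch 'ROWS'. ROWS is JSON, a list of rows, each a list of 5 numbers: the shift along the world's x, y, z in cm, then the turn about the world's z in degrees, then the finger opening in cm, from 0 to 8.7. In form: [[dx, dy, dz, twist, fingers], ...]. A call has 1 to 10 rows; each row is the pose to reach, as a shift and turn from the pose commanded when the call began; what a row does not reach only later rows make up. A row lasts 1/12 s, in which the tool goes at most 41.7 mm and 7.16 degrees, less where a joint would pass 70% of its speed; a pose out of reach is approached as far as the arm can. A call with a gripper value outside its range is refused whole. The fingers move at their own pace and stop on an object; the grip force is fixed at half the most. Time passes only in rows, so rows that repeat a pose let the fingers close. It gives the time, the measured TCP pose, the force, the opening and the grip force at its end, in the units of the state.
- readout.read_state(): the state, without advancing time (a new reading comes with each control period).
- cams.capture(name): name is "side" or "top"; returns a dict with "image" (400x640x3 uint8, blue, green, red), "intrinsics" (3x3 intrinsics, pixels), "xyz" and "rotation" of the camera in the world. Camera axes: x right, y down, z forward; pixel columns grow to the right and rows downward; lengths in m; the calibration is good to about 2 mm. A picture is of the moment at which its call begins. There is no depth.
- bot.hand_in(): hands the job in; it is judged then, once.
The state is a dict: "time_s": time; "joint_positions": joint angles; "qvel": joint speeds; "tau": joint torques, N m; "position": TCP position; "tcp_rot": TCP orientation; "force": force on the tool from outside, world axes, zero at the start; "moment": the same for the moment, N m; "opening": opening from 0.0 (shut) to 1.0 (fully open); "grasp_force": force on a finger pad.
Only numpy, scipy, OpenCV 4.12 (cv2) and the standard library are available. Lean on these libraries where they do the work, as an engineer would, in place of code of your own. Each camera call takes 0.05 s, during which the arm holds its last target. There are 200 camera calls.

### The job

Take the long brush out of its pot and scrub the bore of the tilted, finned barrel with three full down-and-up strokes: each time go down until the brush lightly presses the sprung piston hidden somewhere in the bore, so that it gives a few millimetres, then draw the brush up until about half of its bristle head is out of the mouth. Be gentle: never ram the piston down to its stop or force the brush against the barrel. Then stand the brush, bristles down, back in its pot with the pot upright, let go, and leave the other things on the bench where they are.

Things in the scene. Friction and masses are not known exactly. Their poses are not given: they have to be found in the camera images.
- brush: Long round brush, 190 mm, 120 g. Origin: centre of the flat end of the bristle head; +z runs along the brush to the handle. Yellow-black bristle head 30 mm across (solid core 28 mm) to z = 51 mm; steel rod 8 mm across up to 120 mm; red round handle 24 mm across from 120 to 190 mm. Starts upright, head down, in the pot
- pot: Loose blue steel pot on a dark round foot 90 mm across, 80 mm high, 0.8 kg, inner diameter 38 mm, inner floor 6 mm above the bench. Origin: centre of its underside, z up
- barrel: Aluminium engine barrel with square 80 mm cooling fins, fixed in the cradle, its open end leaning 25 degrees to the cradle's -x side. Origin: centre of the mouth of the bore, 150 mm above the bench; +z is the bore's axis, pointing out of the mouth. Bore 40 mm in diameter, wall 6 mm, tube 115 mm long. More than 25 N from the brush is too rough
- cradle: Green steel cradle bolted down, foot 150 x 120 mm, cheeks 93 mm high. Origin on the bench, 30 mm behind the mouth horizontally. It carries the sprung brass piston in the bore: its face lies 65 to 95 mm below the mouth, different each time and not reported; the spring gives 1 mm per N and reaches its stop after 14 mm. Make it give at least 3 mm; more than 15 N is too rough
- tin: Bystander: yellow tin, 72 mm across, 100 mm high, origin at the centre of its underside
- screwdriver: Bystander: screwdriver lying flat on the bench
- wrench: Bystander: wrench lying flat on the bench
- hammer: Bystander: hammer lying flat on the bench
- oil: Bystander: amber oil bottle, 60 mm across, 120 mm high, origin at the centre of its underside
There are look-alikes about, which are no part of the job. Leave any green, orange or purple look-alike of the brush alone.

How it is judged (in metres and radians):
On the way, in this order (a step that is already met when the one before it is completed fails the run):
1. first down stroke: the brush's end, inside the bore, presses the hidden piston with more than 2.5 N (contact force between brush and cradle above 2.5 N and z of brush in the frame of barrel below -0.05 m and x of brush in the frame of barrel between -0.015 and 0.015 m and y of brush in the frame of barrel between -0.015 and 0.015 m), for 0.1 s.
2. first up stroke: the brush's end is drawn up to less than 30 mm below the mouth (or out) (z of brush in the frame of barrel above -0.03 m), for 0.1 s.
3. second down stroke: the brush's end, inside the bore, presses the hidden piston with more than 2.5 N (all of step 1), for 0.1 s.
4. second up stroke: the brush's end is drawn up to less than 30 mm below the mouth (or out) (z of brush in the frame of barrel above -0.03 m), for 0.1 s.
5. third down stroke: the brush's end, inside the bore, presses the hidden piston with more than 2.5 N (all of step 3), for 0.1 s.
6. third up stroke: the brush's end is drawn up to less than 30 mm below the mouth (or out) (z of brush in the frame of barrel above -0.03 m), for 0.1 s.
At the end, for the whole second after the job is handed in: The brush stands at rest in the upright pot, head down: its end within 20 mm of the pot's origin both in height and sideways, leaning less than 0.4 rad; the pot stands on the bench (tilt under 0.1 rad) (z of brush in the frame of pot below 0.02 m and horizontal distance between brush and pot below 0.02 m and angle between brush's own z axis and vertical below 0.4 rad and height (world z) of brush between 0 and 0.03 m and angle between pot's own z axis and vertical below 0.1 rad and height (world z) of pot below 0.01 m and linear speed of brush below 0.03 m/s); the robot touches nothing.
It fails at once if the brush presses the piston (or cradle) with more than 15 N (contact force between brush and cradle above 15 N).
It fails at once if the brush is forced against the barrel with more than 25 N (contact force between brush and barrel above 25 N).
It fails at once if a bystander is moved by more than 40 mm (distance of any of tin, screwdriver, wrench, hammer, oil from where it was at the start of the episode above 0.04 m).
It also fails if it takes over 72 s, if anything falls off the work surface, if the arm or the gripper's body presses on something with over 40 N, if the wrist force passes 120 N, or if a joint passes its speed limit or range.

## Working session

There is one attempt and no reset: what is moved stays moved. The work goes in short steps, Python scripts to look and compute and a shell command to move; the robot and the scene stay as the last step left them, time stands still between calls to the robot, and variables do not carry over. Pictures are saved under pics/ and viewed, at most 10 in all, crops included, and the job is handed in when it is done.

```bash
mkdir -p pics
python3 - <<'E'
from rig import readout, cams, bot
import cv2
for n in("side","top"):
    c=cams.capture(n); cv2.imwrite(f"pics/{n}0.png",c["image"]); print(n,c["intrinsics"],c["xyz"],c["rotation"])
s=readout.read_state();print(s)
E
```

```text
side [[373.66829043   0.         320.69891817]
 [  0.         373.66829043 195.92483555]
 [  0.           0.           1.        ]] [0.27500721 0.5655627  0.76790613] [[-0.87788593 -0.35674518  0.31945135]
 [-0.47847941  0.62653725 -0.61523047]
 [ 0.01933233 -0.69295307 -0.72072346]]
top [[464.62132046   0.         323.10451672]
 [  0.         464.62132046 198.37749206]
 [  0.           0.           1.        ]] [ 0.50476216 -0.02228652  1.2599217 ] [[-0.00650846 -0.99829048  0.05808397]
 [-0.9999213   0.0071201   0.0103294 ]
 [-0.01072531 -0.05801217 -0.99825826]]
{'time_s': 0.1, 'joint_positions': array([-8.55712352e+01,  3.02724144e+01,  8.21484915e+01, -1.76961190e-03,
        6.76909370e+01, -1.02270971e+01]), 'qvel': array([ 0.06674971,  0.02293559, -0.14715246, -0.00142441, -0.02187415,
       -0.01363214]), 'tau': array([-2.19989870e-04, -4.40983593e+01, -1.77150106e+01,  6.35708473e-02,
        5.34172053e-02, -3.79485004e-05]), 'position': array([ 0.15810304, -0.60398788,  0.22168571]), 'tcp_rot': array([[ 9.67460005e-01,  2.53023926e-01, -1.79223052e-04],
       [ 2.53023789e-01, -9.67458104e-01,  1.94399080e-03],
       [ 3.18485391e-04, -1.92608105e-03, -9.99998094e-01]]), 'force': array([-0.12432148, -0.50851759, -0.14864778]), 'moment': array([ 0.06514251, -0.00946717, -0.0251829 ]), 'grasp_force': 0.0, 'opening': 1.0051549310207344}
```

View pics/side0.png

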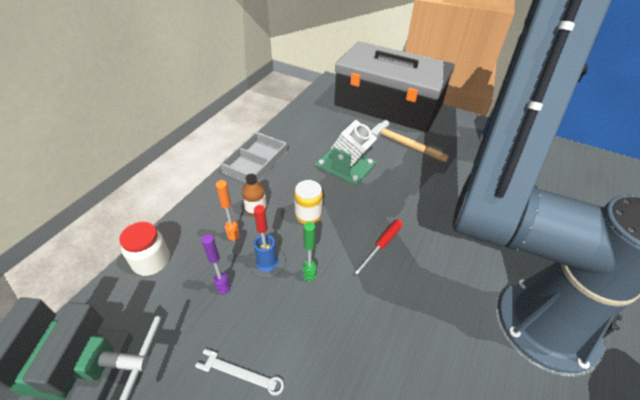

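View pics/top0.png

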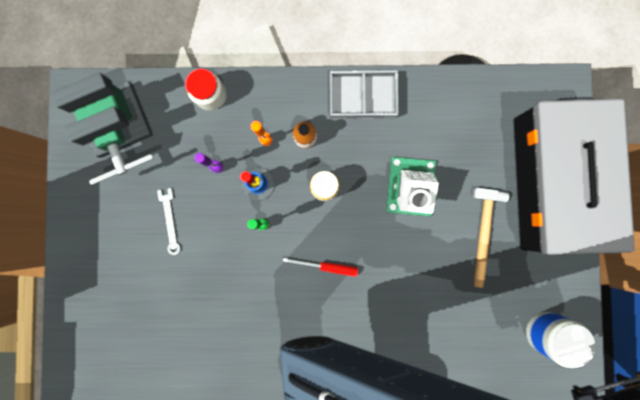

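Possible mistakes for the brush in the side view: red-handled brush in the blue pot at (262,230), orange look-alike (228,210), purple (215,265), green (310,250), red screwdriver (382,245). By the description I choose the one at (262,230), which is top view (250,178). Next are the close crops.

```bash
cat > h.py <<'E'
import numpy as np, cv2
from rig import readout, cams, bot
def ray(c,u,v):
    d=c["rotation"]@np.linalg.solve(c["intrinsics"],[u,v,1.]); return np.array(c["xyz"]),d/np.linalg.norm(d)
def atz(c,u,v,z):
    o,d=ray(c,u,v); return o+d*(z-o[2])/d[2]
def tri(a,pa,b,pb):
    A=[];B=[]
    for c,p in((a,pa),(b,pb)):
        o,d=ray(c,*p); P=np.eye(3)-np.outer(d,d); A.append(P);B.append(P@o)
    return np.linalg.lstsq(np.vstack(A),np.hstack(B),rcond=None)[0]
def proj(c,X):
    q=c["intrinsics"]@(np.array(c["rotation"]).T@(np.array(X)-c["xyz"])); return q[:2]/q[2]
def tile(im,x,y,w,h,s):
    t=cv2.resize(im[y:y+h,x:x+w],None,fx=s,fy=s,interpolation=cv2.INTER_CUBIC)
    for i in range(0,w,10):
        cv2.line(t,(i*s,0),(i*s,6 if i%20 else 12),(255,255,0),1)
        if i%20==0: cv2.putText(t,str(x+i),(i*s,22),0,.35,(255,255,0),1)
    for j in range(0,h,10):
        cv2.line(t,(0,j*s),(6 if j%20 else 12,j*s),(255,255,0),1)
        if j%20==0: cv2.putText(t,str(y+j),(13,j*s+4),0,.35,(255,255,0),1)
    return t
def montage(tiles,f):
    r=[np.hstack(q) for q in tiles]; cv2.imwrite(f,np.vstack(r))
E
python3 - <<'E'
from h import *
s=cv2.imread("pics/side0.png");t=cv2.imread("pics/top0.png")
montage([[tile(s,230,200,80,75,5),tile(t,225,155,80,75,5)],[tile(s,310,115,80,75,5),tile(t,375,145,80,75,5)]],"pics/m0.png")
E
```

```text
(no output)
```

View pics/m0.png

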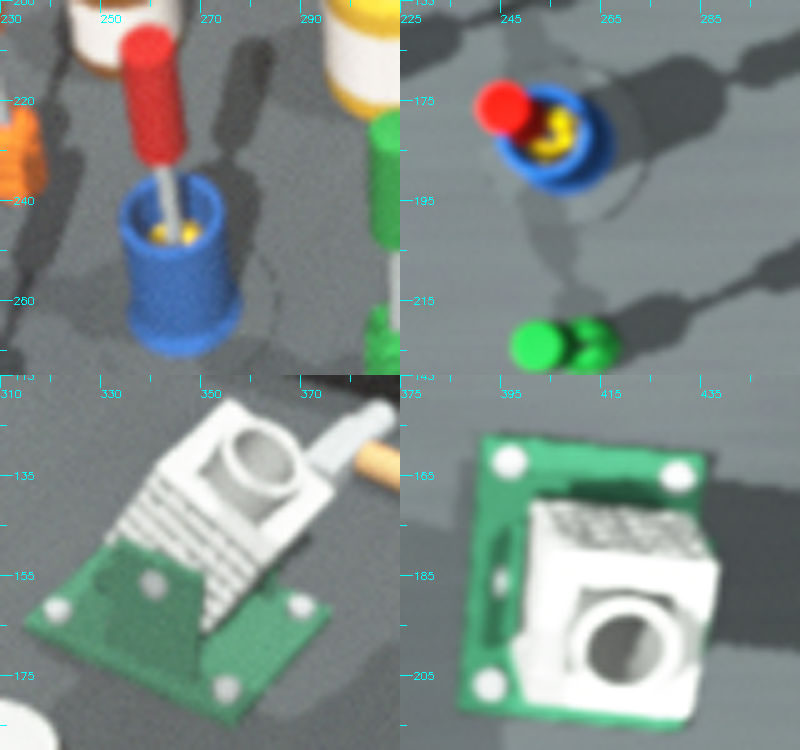

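The crops confirm the red handle stands in the blue pot with a yellow head. The handle top is at side (259.8,208.6), top (245.6,176.4). The bore mouth is at side (362.4,131.4), top (420.2,199.6). The green foot's corners in the top view are (391.6,157), (436.6,161), (386.6,211.6) and (433,216).

Run:
```python
from h import *
S=cams.capture("side");T=cams.capture("top")
print("handle top",tri(S,(259.8,208.6),T,(245.6,176.4)), atz(T,245.6,176.4,.196))
rim=tri(S,(264.4,243.4),T,(254,182.4)); print("rim",rim,atz(T,254,182.4,.08),atz(S,264.4,243.4,.08))
print("mouth",tri(S,(362.4,131.4),T,(420.2,199.6)),atz(T,420.2,199.6,.15),atz(S,362.4,131.4,.15))
c=[atz(T,*p,.006) for p in((391.6,157),(436.6,161),(386.6,211.6),(433,216))]
print("foot ctr",np.mean(c,0)); 
for a,b in((2,0),(3,1),(1,0),(3,2)):
    d=c[b]-c[a];print(np.linalg.norm(d),np.degrees(np.arctan2(d[1],d[0])))
for z in(.12,.15,.19):print("handle side at z",z,atz(S,262.2,232,z))
# oil/tin tops
print("tin",atz(T,324,185,.1),"oil",atz(T,305,132,.12))
```

```text
handle top [0.62015093 0.168209   0.19307905] [0.61866834 0.16699374 0.196     ]
rim [0.61887733 0.16855363 0.07495732] [0.61553554 0.16609637 0.08      ] [0.61943057 0.17270898 0.08      ]
mouth [ 0.56712819 -0.2426765   0.14544211] [ 0.56476663 -0.2425878   0.15      ] [ 0.56706987 -0.23589851  0.15      ]
foot ctr [ 0.60868235 -0.24956705  0.006     ]
0.14887361451673237 -6.047425885042738
0.14938347769591603 -4.8908344534587105
0.12213389377608033 84.41072572346302
0.12514627592435176 84.1801965816947
handle side at z 0.12 [0.62118465 0.17235697 0.12      ]
handle side at z 0.15 [0.6051556  0.19056358 0.15      ]
handle side at z 0.19 [0.58378352 0.21483905 0.19      ]
tin [ 0.6058028  -0.01274604  0.1       ] oil [0.73625593 0.03332455 0.12      ]
```

```bash
python3 -m inch '[[5,8,13,-7,8.7],[16,27,13,-20,8.7],[16,27,13,-20,8.7],[16,27,13,-20,8.7],[30,50,13,-20,8.7],[30,50,13,-20,8.7],[30,50,13,-20,8.7],[30,50,13,-20,8.7],[30,50,13,-20,8.7],[30,50,13,-20,8.7]]'
```

```text
time_s: 1.03
position: [0.3596, -0.2673, 0.3281]
tcp_rot: [[0.996, -0.094, 0.0], [-0.094, -0.996, -0.0], [0.0, 0.0, -1.0]]
force: [0.8, 0.3, -0.5]
opening: 1.003
grasp_force: 0.0
```

Run:
```python
from h import *
s=readout.read_state();p=s["position"];R=s["tcp_rot"];print(p,np.degrees(np.arctan2(-R[1,1],-R[0,1])),(np.array([.618,.168,.30])-p)*100)
```

```text
[ 0.35961393 -0.26726413  0.32805325] 84.62215075464806 [25.83860671 43.52641258 -2.80532499]
```

```bash
python3 -m inch '[[24,40,0,0,8.7],[24,40,0,0,8.7],[24,40,0,0,8.7],[24,40,0,0,8.7],[24,40,0,0,8.7],[24,40,0,0,8.7],[24,40,0,0,8.7],[24,40,0,0,8.7],[24,40,0,0,8.7],[24,40,0,0,8.7]]'; python3 -m inch '[[0,0,0,0,8.7],[0,0,0,0,8.7],[0,0,0,0,8.7],[0,0,0,0,8.7]]'
```

```text
time_s: 1.87
position: [0.574, 0.0902, 0.3276]
tcp_rot: [[0.996, -0.093, -0.0], [-0.093, -0.996, -0.0], [-0.0, 0.0, -1.0]]
force: [1.7, -0.5, -0.2]
opening: 1.003
grasp_force: 0.0
time_s: 2.2
position: [0.5728, 0.0869, 0.3276]
tcp_rot: [[0.996, -0.094, -0.001], [-0.094, -0.996, -0.0], [-0.001, 0.001, -1.0]]
force: [0.4, 0.3, 0.0]
opening: 0.999
grasp_force: 0.0
```

```bash
python3 -m inch '[[4.5,8.1,0,0,8.7],[4.5,8.1,0,0,8.7],[4.5,8.1,-4,0,8.7],[4.5,8.1,-8,0,8.7],[4.5,8.1,-10,0,8.7],[4.5,8.1,-10,0,8.7],[4.5,8.1,-10,0,8.7],[4.5,8.1,-10,0,8.7]]'
python3 - <<'E'
from h import *
S=cams.capture("side");T=cams.capture("top")
p=readout.read_state()["position"];print(p,proj(S,p),proj(T,p),proj(S,[.618,.168,.196]),proj(T,[.618,.168,.196]))
montage([[tile(S["image"],220,150,80,100,5),tile(T["image"],215,135,80,100,5)]],"pics/m1.png")
E
```

```text
time_s: 2.87
position: [0.6199, 0.1679, 0.2299]
tcp_rot: [[0.995, -0.095, 0.004], [-0.095, -0.995, 0.0], [0.004, -0.001, -1.0]]
force: [0.5, -0.3, 1.4]
opening: 0.993
grasp_force: 0.0
[0.62025671 0.16835297 0.23065012] [258.53524281 196.05600379] [242.2399136  174.06054433] [261.24183841 208.04415025] [245.16316947 176.6920733 ]
```

View pics/m1.png

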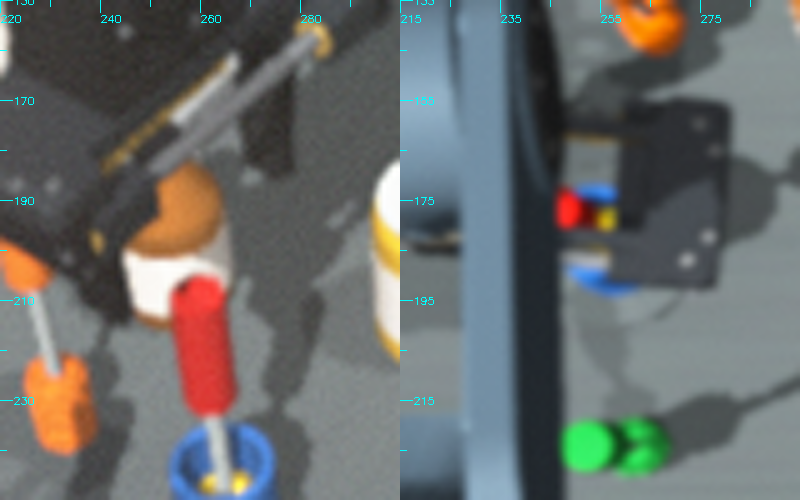

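The side view shows the finger tips at about (243,212) and (275,185), with the red handle centred below them. Aligned, so I descend and grip.

```bash
python3 -m inch '[[-0.1,0,-3,0,8.7],[-0.1,0,-5.5,0,8.7],[-0.1,0,-7.8,0,8.7],[-0.1,0,-7.8,0,8.7],[-0.1,0,-7.8,0,8.7],[-0.1,0,-7.8,0,1],[-0.1,0,-7.8,0,1],[-0.1,0,-7.8,0,1],[-0.1,0,-7.8,0,1],[-0.1,0,-7.8,0,1]]'; python3 -m inch '[[0,0,0,0,1],[0,0,0,0,1],[0,0,0,0,1],[0,0,0,0,1],[0,0,0,0,1],[0,0,0,0,1]]'
```

```text
time_s: 3.8
position: [0.618, 0.1691, 0.1508]
tcp_rot: [[0.996, -0.093, 0.002], [-0.093, -0.996, 0.0], [0.002, -0.0, -1.0]]
force: [0.2, 0.3, -0.2]
opening: 0.703
grasp_force: 0.0
time_s: 4.3
position: [0.6175, 0.169, 0.1496]
tcp_rot: [[0.996, -0.093, -0.0], [-0.093, -0.996, -0.0], [-0.0, 0.0, -1.0]]
force: [0.6, -0.3, 0.1]
opening: 0.27
grasp_force: 30.0
```

```bash
python3 -m inch '[[0,0,2,0,1],[0,0,5,0,1],[0,0,9,0,1],[0,0,13,0,1],[0,0,17,0,1],[0,0,19,0,1],[0,0,19,0,1],[-1,-3,19,0,1],[-1,-7,19,0,1],[-1,-10,19,0,1]]'; python3 -m inch '[[-2,-4,0,0,1],[-2,-8,0,0,1],[-2,-12,0,0,1],[-2,-16,0,0,1],[-3,-20,0,0,1],[-4,-24,0,0,1],[-4,-28,0,0,1],[-4,-31,0,0,1],[-4,-31,0,0,1],[-4,-31,0,0,1]]'
python3 - <<'E'
from h import *
S=cams.capture("side");T=cams.capture("top")
p=readout.read_state()["position"];tip=p+[0,0,-.144];m=[.5665,-.2425,.15];print(p,"tip",proj(S,tip),proj(T,tip),"mouth",proj(S,m),proj(T,m),proj(S,[.5665,-.2425,.15]))
montage([[tile(S["image"],310,60,80,100,5),tile(T["image"],380,140,80,100,5)]],"pics/m2.png")
E
```

```text
time_s: 5.13
position: [0.6058, 0.0676, 0.3376]
tcp_rot: [[0.996, -0.092, -0.004], [-0.092, -0.996, -0.001], [-0.004, 0.001, -1.0]]
force: [0.1, -0.6, -0.7]
opening: 0.269
grasp_force: 30.0
time_s: 5.97
position: [0.5663, -0.2423, 0.3371]
tcp_rot: [[0.995, -0.097, -0.004], [-0.097, -0.995, 0.003], [-0.004, -0.003, -1.0]]
force: [0.0, 0.2, -1.1]
opening: 0.269
grasp_force: 30.0
[ 0.56675067 -0.23988803  0.33793457] tip [364.75206129 117.27504116] [422.79535755 197.68342372] mouth [363.5640197  130.22267626] [420.14960959 198.8753821 ] [363.5640197  130.22267626]
```

View pics/m2.png

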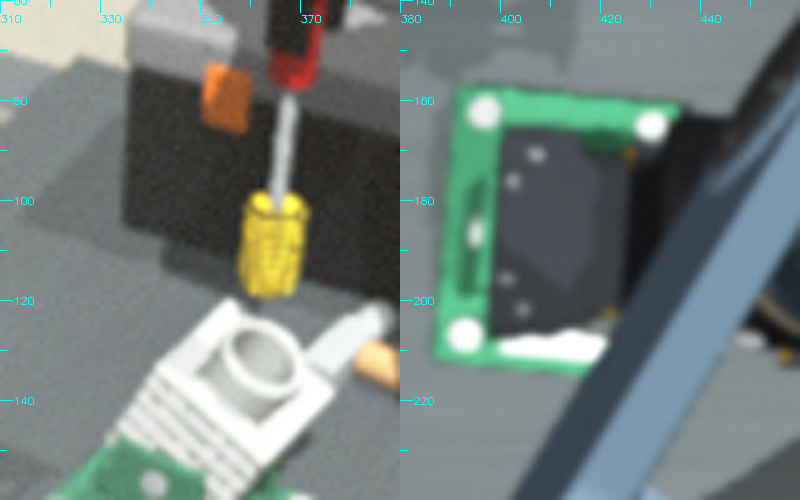

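The side view shows the brush head's end at (363.6,117), just above the mouth at (362.4,131.4). The top view is covered by the arm.

Run:
```python
from h import *
S=cams.capture("side")
p=readout.read_state()["position"];print(p)
print("tip",atz(S,363.6,117,.193),"mouth",atz(S,362.4,131.4,.15))
for z in(0,.051,.120): print(z,proj(S,p+[0,0,-.144+z]))
```

```text
[ 0.567036   -0.23946356  0.33846887]
tip [ 0.57043933 -0.24081573  0.193     ] mouth [ 0.56706987 -0.23589851  0.15      ]
0 [364.61114598 117.15459942]
0.051 [366.66533541 100.47131375]
0.12 [369.70711993  75.76718499]
```

```bash
python3 -m inch '[[0,0,-1.5,0,1],[0,0,-3,0,1],[0,0,-4,0,1],[0,0,-4.5,0,1],[0,0,-4.5,0,1]]';python3 -m inch '[[0,0,-0.4,0,1],[0,0,-0.8,0,1],[0,0,-1,0,1],[0,0,-1.2,0,1],[0,0,-1.2,0,1]]'
python3 - <<'E'
from h import *
S=cams.capture("side")
p=readout.read_state()["position"];print(p,readout.read_state()["force"])
montage([[tile(S["image"],310,60,80,100,5)]],"pics/m3.png")
E
```

```text
time_s: 6.53
position: [0.5668, -0.2394, 0.2932]
tcp_rot: [[0.996, -0.092, -0.003], [-0.092, -0.996, 0.002], [-0.003, -0.002, -1.0]]
force: [-1.0, -0.2, -1.1]
opening: 0.268
grasp_force: 30.0
time_s: 6.95
position: [0.5672, -0.241, 0.2825]
tcp_rot: [[0.996, -0.093, -0.001], [-0.093, -0.996, 0.0], [-0.001, -0.0, -1.0]]
force: [-2.1, 0.7, -0.8]
opening: 0.266
grasp_force: 30.0
[ 0.56726664 -0.24095388  0.28250418] [-2.50015091  0.97175502 -1.61729097]
```

View pics/m3.png

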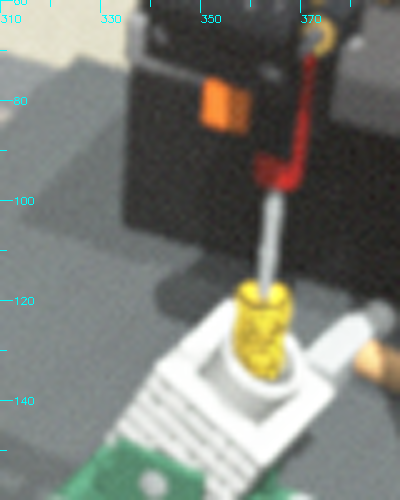

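The head has entered the mouth, centred at about (362.5,128) and touching the +x lip lightly. I move the hand along -x to pivot the brush.

```bash
python3 -m inch '[[-0.5,0,0,0,1],[-1,0.1,-0.1,0,1],[-1.5,0.1,-0.2,0,1],[-1.5,0.1,-0.2,0,1]]';python3 -m inch '[[-0.4,0,-0.1,0,1],[-0.8,0.1,-0.2,0,1],[-1,0.1,-0.3,0,1],[-1,0.1,-0.3,0,1]]'; python3 -m inch '[[-0.4,0,-0.1,0,1],[-0.8,0.1,-0.2,0,1],[-1,0.1,-0.3,0,1],[-1,0.1,-0.3,0,1]]'
```

```text
time_s: 7.33
position: [0.5539, -0.2402, 0.2819]
tcp_rot: [[0.996, -0.094, 0.006], [-0.094, -0.996, -0.001], [0.006, 0.001, -1.0]]
force: [3.0, 0.5, -0.3]
opening: 0.27
grasp_force: 30.0
time_s: 7.67
position: [0.5442, -0.2398, 0.2798]
tcp_rot: [[0.996, -0.093, 0.006], [-0.093, -0.996, -0.003], [0.006, 0.003, -1.0]]
force: [3.8, -0.7, 4.2]
opening: 0.269
grasp_force: 30.0
time_s: 8.0
position: [0.5318, -0.2382, 0.2745]
tcp_rot: [[0.996, -0.093, -0.001], [-0.093, -0.996, -0.001], [-0.001, 0.001, -1.0]]
force: [2.8, -0.6, 3.3]
opening: 0.267
grasp_force: 30.0
```

```bash
python3 -m inch '[[-0.4,0,-0.1,0,1],[-0.8,0.1,-0.3,0,1],[-1.1,0.1,-0.5,0,1],[-1.1,0.1,-0.5,0,1]]';python3 -m inch '[[-0.4,0,-0.1,0,1],[-0.8,0.1,-0.3,0,1],[-1.1,0.1,-0.6,0,1],[-1.1,0.1,-0.6,0,1]]'; python3 -m inch '[[-0.3,0,-0.1,0,1],[-0.6,0.1,-0.2,0,1],[-0.6,0.1,-0.2,0,1]]'
python3 - <<'E'
from h import *
S=cams.capture("side");T=cams.capture("top")
p=readout.read_state()["position"];print(p,readout.read_state()["force"])
ax=np.array([-.4207,.0405,.9063]);m=np.array([.564,-.2405,.15])
for z in(.018,.051,.12,.163): print(proj(S,m+ax*(z-.02)))
montage([[tile(S["image"],310,60,80,100,5),tile(T["image"],380,140,80,100,5)]],"pics/m4.png")
E
```

```text
time_s: 8.33
position: [0.5196, -0.2363, 0.2685]
tcp_rot: [[0.996, -0.093, -0.004], [-0.093, -0.996, 0.002], [-0.004, -0.001, -1.0]]
force: [1.3, -1.0, -0.4]
opening: 0.262
grasp_force: 30.0
time_s: 8.67
position: [0.509, -0.2353, 0.2627]
tcp_rot: [[0.996, -0.093, -0.003], [-0.093, -0.996, 0.002], [-0.003, -0.001, -1.0]]
force: [1.7, -0.3, 0.0]
opening: 0.266
grasp_force: 30.0
time_s: 8.92
position: [0.5035, -0.2346, 0.2613]
tcp_rot: [[0.996, -0.093, -0.002], [-0.093, -0.996, 0.001], [-0.002, -0.0, -1.0]]
force: [1.8, -0.5, 0.4]
opening: 0.262
grasp_force: 30.0
[ 0.50402065 -0.23476633  0.26146804] [ 0.36969953 -0.56181177 -0.69361323]
[363.76225065 131.29799223]
[369.40088765 124.04538266]
[382.21677025 107.56115203]
[390.99572279  96.26936021]
```

View pics/m4.png

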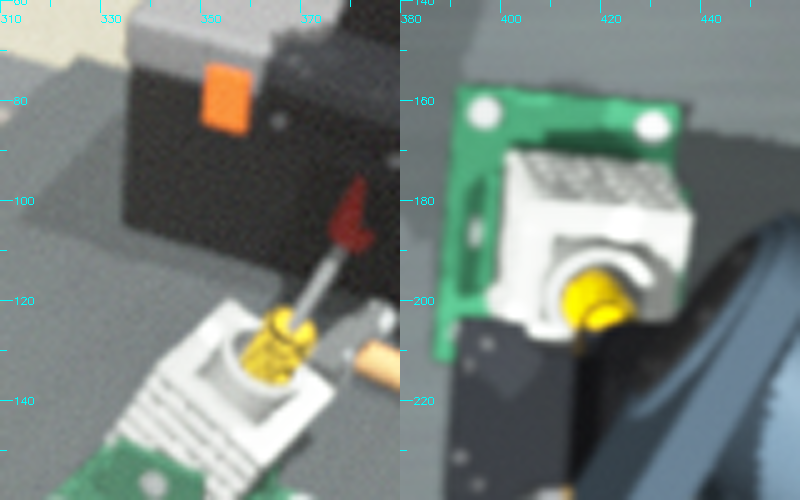

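The brush now leans along the bore: head top at side (368,124.5), handle bottom at (380,108), and forces are under 2 N. I descend along the axis, going gently.

```bash
python3 -m inch '[[0.21,-0.1,-0.45,0,1],[0.42,-0.1,-0.9,0,1],[0.63,-0.15,-1.36,0,1],[0.84,-0.15,-1.8,0,1],[0.84,-0.15,-1.8,0,1]]';python3 -m inch '[[0.21,0,-0.45,0,1],[0.42,0,-0.9,0,1],[0.63,-0.1,-1.36,0,1],[0.84,-0.1,-1.8,0,1],[0.84,-0.1,-1.8,0,1]]'
```

```text
time_s: 9.43
position: [0.5129, -0.2362, 0.2423]
tcp_rot: [[0.996, -0.093, -0.001], [-0.093, -0.996, 0.001], [-0.002, -0.001, -1.0]]
force: [0.5, 0.6, -1.7]
opening: 0.267
grasp_force: 30.0
time_s: 9.85
position: [0.5214, -0.2373, 0.2246]
tcp_rot: [[0.996, -0.093, -0.001], [-0.093, -0.996, 0.001], [-0.001, -0.001, -1.0]]
force: [1.4, -0.0, -1.3]
opening: 0.267
grasp_force: 30.0
```

```bash
python3 -m inch '[[0.1,0,-0.23,0,1],[0.21,0,-0.45,0,1],[0.21,0,-0.45,0,1]]';python3 -m inch '[[0.1,0,-0.23,0,1],[0.17,0,-0.36,0,1],[0.17,0,-0.36,0,1]]';python3 -m inch '[[0.1,0,-0.23,0,1],[0.17,0,-0.36,0,1],[0.17,0,-0.36,0,1]]'
```

```text
time_s: 10.1
position: [0.5234, -0.2374, 0.2209]
tcp_rot: [[0.996, -0.093, -0.0], [-0.093, -0.996, 0.0], [-0.0, -0.0, -1.0]]
force: [-0.0, 0.1, -1.1]
opening: 0.265
grasp_force: 30.0
time_s: 10.35
position: [0.5251, -0.2374, 0.2174]
tcp_rot: [[0.996, -0.093, -0.0], [-0.093, -0.996, 0.0], [-0.0, -0.0, -1.0]]
force: [0.8, 0.0, -1.3]
opening: 0.268
grasp_force: 30.0
time_s: 10.6
position: [0.5269, -0.2374, 0.2137]
tcp_rot: [[0.996, -0.093, -0.0], [-0.093, -0.996, 0.0], [-0.0, -0.0, -1.0]]
force: [0.6, 0.1, -0.6]
opening: 0.263
grasp_force: 30.0
```

```bash
for i in 1; do python3 -m inch '[[0.1,0,-0.23,0,1],[0.17,0,-0.36,0,1],[0.17,0,-0.36,0,1]]'; done;python3 -m inch '[[0.1,0,-0.18,0,1],[0.13,0,-0.27,0,1],[0.13,0,-0.27,0,1]]'
```

```text
time_s: 10.85
position: [0.5286, -0.2374, 0.2101]
tcp_rot: [[0.996, -0.093, -0.0], [-0.093, -0.996, 0.0], [-0.0, -0.0, -1.0]]
force: [0.5, 0.0, 0.0]
opening: 0.264
grasp_force: 30.0
time_s: 11.1
position: [0.5299, -0.2374, 0.2075]
tcp_rot: [[0.996, -0.093, -0.0], [-0.093, -0.996, 0.0], [-0.0, -0.0, -1.0]]
force: [0.7, 0.5, -0.6]
opening: 0.264
grasp_force: 30.0
```

```bash
python3 -m inch '[[0.1,0,-0.18,0,1],[0.13,0,-0.27,0,1],[0.13,0,-0.27,0,1]]';python3 -m inch '[[0.1,0,-0.18,0,1],[0.13,0,-0.27,0,1],[0.13,0,-0.27,0,1]]'
```

```text
time_s: 11.35
position: [0.5312, -0.2374, 0.2048]
tcp_rot: [[0.996, -0.093, -0.0], [-0.093, -0.996, 0.0], [-0.0, -0.0, -1.0]]
force: [0.3, 0.1, -0.9]
opening: 0.267
grasp_force: 30.0
time_s: 11.6
position: [0.5324, -0.2374, 0.2021]
tcp_rot: [[0.996, -0.093, -0.0], [-0.093, -0.996, 0.0], [-0.0, -0.0, -1.0]]
force: [1.4, -0.6, -2.2]
opening: 0.264
grasp_force: 30.0
```

```bash
python3 -m inch '[[0.1,0,-0.18,0,1],[0.13,0,-0.27,0,1],[0.13,0,-0.27,0,1]]';python3 -m inch '[[0.1,0,-0.18,0,1],[0.13,0,-0.27,0,1],[0.13,0,-0.27,0,1]]'
```

```text
time_s: 11.85
position: [0.5338, -0.2374, 0.1994]
tcp_rot: [[0.996, -0.093, -0.0], [-0.093, -0.996, 0.0], [-0.0, -0.0, -1.0]]
force: [0.2, -0.2, -1.2]
opening: 0.263
grasp_force: 30.0
time_s: 12.1
position: [0.5351, -0.2374, 0.1967]
tcp_rot: [[0.996, -0.093, -0.0], [-0.093, -0.996, 0.0], [-0.0, -0.0, -1.0]]
force: [0.5, 0.1, -1.5]
opening: 0.266
grasp_force: 30.0
```

```bash
python3 -m inch '[[0.1,0,-0.18,0,1],[0.13,0,-0.27,0,1],[0.13,0,-0.27,0,1]]';python3 -m inch '[[0.1,0,-0.18,0,1],[0.13,0,-0.27,0,1],[0.13,0,-0.27,0,1],[0.13,0,-0.27,0,1]]'
```

```text
time_s: 12.35
position: [0.5363, -0.2375, 0.1942]
tcp_rot: [[0.996, -0.093, -0.0], [-0.093, -0.996, -0.0], [-0.0, 0.0, -1.0]]
force: [0.2, -0.7, 0.6]
opening: 0.266
grasp_force: 30.0
time_s: 12.68
position: [0.5376, -0.2376, 0.1918]
tcp_rot: [[0.996, -0.093, -0.0], [-0.093, -0.996, -0.0], [0.0, 0.0, -1.0]]
force: [-2.0, -0.7, 2.5]
opening: 0.261
grasp_force: 30.0
```

Piston contact began at TCP z ≈ 0.195, so I press about 2 mm more.

```bash
python3 -m inch '[[0.05,0,-0.1,0,1],[0.1,0,-0.2,0,1],[0.1,0,-0.2,0,1],[0.1,0,-0.2,0,1]]'
```

```text
time_s: 13.02
position: [0.5386, -0.2376, 0.1898]
tcp_rot: [[0.996, -0.093, 0.0], [-0.093, -0.996, -0.0], [0.0, 0.0, -1.0]]
force: [-2.0, 0.2, 3.5]
opening: 0.262
grasp_force: 30.0
```

```bash
python3 -m inch '[[-0.42,0.04,0.9,0,1],[-0.84,0.08,1.8,0,1],[-1.26,0.12,2.7,0,1],[-1.68,0.16,3.6,0,1],[-2.1,0.2,4.5,0,1],[-2.52,0.25,5.4,0,1],[-2.9,0.28,6.2,0,1],[-3.07,0.3,6.6,0,1],[-3.07,0.3,6.6,0,1],[-3.07,0.3,6.6,0,1]]'
python3 - <<'E'
from h import *
S=cams.capture("side")
print(readout.read_state()["position"],readout.read_state()["force"])
montage([[tile(S["image"],330,80,60,70,6)]],"pics/m5.png")
E
```

```text
time_s: 13.85
position: [0.5078, -0.2344, 0.2558]
tcp_rot: [[0.996, -0.093, 0.0], [-0.093, -0.996, -0.0], [0.0, 0.0, -1.0]]
force: [0.3, 0.3, -1.2]
opening: 0.266
grasp_force: 30.0
[ 0.50791446 -0.23443097  0.25544196] [ 0.16577606 -0.11119399 -0.59058244]
```

View pics/m5.png

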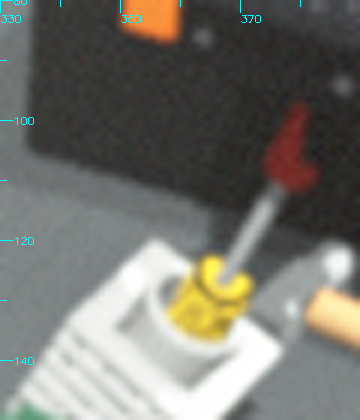

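The upper end of the head is at (367.5,127), with about half of it out. I raise 3 mm more for margin, then make the second stroke down.

```bash
python3 -m inch '[[-0.13,0,0.27,0,1],[-0.13,0,0.27,0,1],[-0.13,0,0.27,0,1],[-0.13,0,0.27,0,1]]'; python3 -m inch '[[0.42,-0.04,-0.9,0,1],[0.84,-0.08,-1.8,0,1],[1.26,-0.12,-2.7,0,1],[1.68,-0.16,-3.6,0,1],[2.1,-0.2,-4.5,0,1],[2.52,-0.25,-5.4,0,1],[2.75,-0.28,-5.9,0,1],[2.83,-0.3,-6.1,0,1],[2.83,-0.3,-6.1,0,1]]'
```

```text
time_s: 14.23
position: [0.5067, -0.2344, 0.258]
tcp_rot: [[0.996, -0.093, -0.0], [-0.093, -0.996, 0.0], [-0.0, -0.0, -1.0]]
force: [-0.1, -0.2, -1.9]
opening: 0.263
grasp_force: 30.0
time_s: 14.98
position: [0.535, -0.2373, 0.1964]
tcp_rot: [[0.996, -0.093, -0.001], [-0.093, -0.996, 0.001], [-0.001, -0.001, -1.0]]
force: [0.9, -0.8, -2.0]
opening: 0.268
grasp_force: 30.0
```

Next, press to z ≈ 0.190 as before.

```bash
python3 -m inch '[[0.1,0,-0.2,0,1],[0.2,0,-0.4,0,1],[0.3,0,-0.6,0,1],[0.34,0,-0.7,0,1],[0.34,0,-0.7,0,1],[0.34,0,-0.7,0,1],[0.34,0,-0.7,0,1]]'
```

```text
time_s: 15.57
position: [0.5383, -0.2376, 0.1907]
tcp_rot: [[0.996, -0.093, 0.0], [-0.093, -0.996, -0.0], [0.0, 0.0, -1.0]]
force: [-2.2, 0.5, 3.8]
opening: 0.269
grasp_force: 30.0
```

```bash
python3 -m inch '[[0,0,-0.05,0,1],[0,0,-0.05,0,1]]'; python3 -m inch '[[-0.42,0.04,0.9,0,1],[-0.84,0.08,1.8,0,1],[-1.26,0.12,2.7,0,1],[-1.68,0.16,3.6,0,1],[-2.1,0.2,4.5,0,1],[-2.52,0.25,5.4,0,1],[-2.9,0.28,6.2,0,1],[-3.2,0.3,6.85,0,1],[-3.2,0.3,6.85,0,1],[-3.2,0.3,6.85,0,1]]';python3 -m inch '[[0,0,0,0,1],[0,0,0,0,1]]'; python3 -m inch '[[0.42,-0.04,-0.9,0,1],[0.84,-0.08,-1.8,0,1],[1.26,-0.12,-2.7,0,1],[1.68,-0.16,-3.6,0,1],[2.1,-0.2,-4.5,0,1],[2.52,-0.25,-5.4,0,1],[2.75,-0.28,-5.9,0,1],[2.86,-0.3,-6.15,0,1],[2.86,-0.3,-6.15,0,1]]'
```

```text
time_s: 15.73
position: [0.5383, -0.2376, 0.19]
tcp_rot: [[0.996, -0.093, 0.0], [-0.093, -0.996, -0.0], [0.0, 0.0, -1.0]]
force: [-2.2, 0.2, 4.9]
opening: 0.262
grasp_force: 30.0
time_s: 16.57
position: [0.5063, -0.2345, 0.2587]
tcp_rot: [[0.996, -0.093, 0.001], [-0.093, -0.996, -0.0], [0.001, 0.0, -1.0]]
force: [-0.4, 0.5, -0.7]
opening: 0.264
grasp_force: 30.0
time_s: 16.73
position: [0.5064, -0.2345, 0.2578]
tcp_rot: [[0.996, -0.093, -0.0], [-0.093, -0.996, 0.0], [-0.0, -0.0, -1.0]]
force: [0.7, -0.2, -0.3]
opening: 0.265
grasp_force: 30.0
time_s: 17.48
position: [0.535, -0.2373, 0.1958]
tcp_rot: [[0.996, -0.093, -0.001], [-0.093, -0.996, 0.001], [-0.001, -0.001, -1.0]]
force: [0.1, -0.2, -1.8]
opening: 0.267
grasp_force: 30.0
```

```bash
python3 -m inch '[[0.1,0,-0.2,0,1],[0.2,0,-0.4,0,1],[0.3,0,-0.6,0,1],[0.33,0,-0.7,0,1],[0.33,0,-0.7,0,1],[0.33,0,-0.7,0,1],[0.33,0,-0.7,0,1],[0.33,0,-0.7,0,1]]'; python3 -m inch '[[-0.42,0.04,0.9,0,1],[-0.84,0.08,1.8,0,1],[-1.26,0.12,2.7,0,1],[-1.68,0.16,3.6,0,1],[-2.1,0.2,4.5,0,1],[-2.52,0.25,5.4,0,1],[-2.9,0.28,6.2,0,1],[-3.2,0.3,6.85,0,1],[-3.2,0.3,6.85,0,1],[-3.2,0.3,6.85,0,1]]';python3 -m inch '[[0,0,0,0,1],[0,0,0,0,1]]'
```

```text
time_s: 18.15
position: [0.5382, -0.2376, 0.1902]
tcp_rot: [[0.996, -0.093, 0.0], [-0.093, -0.996, -0.0], [0.0, 0.0, -1.0]]
force: [-1.7, -0.0, 4.7]
opening: 0.269
grasp_force: 30.0
time_s: 18.98
position: [0.5061, -0.2345, 0.2587]
tcp_rot: [[0.996, -0.093, 0.001], [-0.093, -0.996, -0.0], [0.001, 0.0, -1.0]]
force: [-0.4, -0.1, -0.7]
opening: 0.262
grasp_force: 30.0
time_s: 19.15
position: [0.5063, -0.2344, 0.2578]
tcp_rot: [[0.996, -0.093, -0.0], [-0.093, -0.996, 0.0], [-0.0, -0.0, -1.0]]
force: [0.9, -0.5, -1.1]
opening: 0.265
grasp_force: 30.0
```

```bash
python3 -m inch '[[-0.15,0,0.4,0,1],[0.3,0,0.6,0,1],[0.7,-0.1,0.8,0,1],[1.3,-0.1,1.1,0,1],[1.3,-0.1,1.1,0,1]]';python3 -m inch '[[0.4,0,0.2,0,1],[0.8,-0.1,0.4,0,1],[1.2,-0.1,0.6,0,1],[1.2,-0.1,0.6,0,1]]';python3 -m inch '[[0.4,0,0.2,0,1],[0.8,-0.1,0.4,0,1],[1.2,-0.1,0.6,0,1],[1.2,-0.1,0.6,0,1]]'
```

```text
time_s: 19.57
position: [0.52, -0.2357, 0.2695]
tcp_rot: [[0.996, -0.093, -0.001], [-0.093, -0.996, -0.0], [-0.0, 0.0, -1.0]]
force: [-0.9, -0.6, -2.2]
opening: 0.267
grasp_force: 30.0
time_s: 19.9
position: [0.5312, -0.2364, 0.275]
tcp_rot: [[0.996, -0.093, -0.002], [-0.093, -0.996, 0.0], [-0.002, -0.0, -1.0]]
force: [-2.4, -1.5, -3.2]
opening: 0.267
grasp_force: 30.0
time_s: 20.23
position: [0.544, -0.2376, 0.2816]
tcp_rot: [[0.996, -0.093, 0.001], [-0.093, -0.996, -0.0], [0.001, 0.0, -1.0]]
force: [-2.6, -0.6, -2.4]
opening: 0.274
grasp_force: 30.0
```

```bash
python3 -m inch '[[0.4,0,0.1,0,1],[0.8,-0.1,0.2,0,1],[1.2,-0.1,0.2,0,1],[1.2,-0.1,0.2,0,1]]';python3 -m inch '[[0.4,0,0,0,1],[0.8,0,0,0,1],[1.2,-0.1,0,0,1],[1.2,-0.1,0,0,1]]';python3 -m inch '[[0.4,0,0,0,1],[0.8,0,0,0,1],[0.8,0,0,0,1]]'
python3 - <<'E'
from h import *
S=cams.capture("side")
p=readout.read_state()["position"];print(p,readout.read_state()["force"])
for z in(.051,.12): print(proj(S,p+[0,0,-.144+z]))
montage([[tile(S["image"],320,60,70,90,6)]],"pics/m6.png")
E
```

```text
time_s: 20.57
position: [0.5564, -0.2388, 0.2839]
tcp_rot: [[0.996, -0.093, 0.002], [-0.093, -0.996, -0.001], [0.002, 0.001, -1.0]]
force: [-3.3, -0.2, -0.8]
opening: 0.269
grasp_force: 30.0
time_s: 20.9
position: [0.5684, -0.2397, 0.2836]
tcp_rot: [[0.996, -0.093, 0.002], [-0.093, -0.996, -0.0], [0.002, 0.0, -1.0]]
force: [-2.2, -0.5, 0.6]
opening: 0.269
grasp_force: 30.0
time_s: 21.15
position: [0.5762, -0.2399, 0.2834]
tcp_rot: [[0.996, -0.093, 0.001], [-0.093, -0.996, -0.001], [0.001, 0.001, -1.0]]
force: [-2.8, -1.5, 1.2]
opening: 0.267
grasp_force: 30.0
[ 0.57606845 -0.23983516  0.28333177] [-2.63748064 -1.22509772  0.42940229]
[361.44222866 117.4128835 ]
[364.07691178  94.6927854 ]
```

View pics/m6.png

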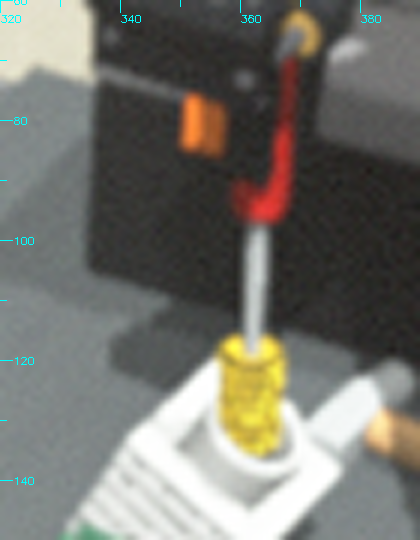

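The head top is at (361.8,118) and the rod joins the handle at (363,96), so it is nearly upright. I push a little further, then lift out and carry it back.

```bash
python3 -m inch '[[0.3,0,0,0,1],[0.6,0,0,0,1],[0.6,0,0,0,1],[-0.2,0,0.5,0,1],[-0.4,0,2,0,1],[-0.4,0,4,0,1],[-0.4,0,6,0,1],[-0.4,0,7,0,1],[-0.4,0,7,0,1]]'; python3 -m inch '[[0,4,0,0,1],[0,8,0,0,1],[1,12,0,0,1],[2,16,0,0,1],[3,20,0,0,1],[4,24,0,0,1],[4.5,28,0,0,1],[4.5,31,0,0,1],[4.5,31,0,0,1]]'
```

```text
time_s: 21.95
position: [0.5732, -0.2394, 0.3566]
tcp_rot: [[0.996, -0.093, 0.008], [-0.093, -0.996, -0.002], [0.008, 0.001, -1.0]]
force: [0.3, 0.7, -0.5]
opening: 0.268
grasp_force: 30.0
time_s: 22.7
position: [0.6152, 0.0778, 0.3517]
tcp_rot: [[0.996, -0.086, -0.002], [-0.086, -0.996, 0.006], [-0.003, -0.006, -1.0]]
force: [0.1, -0.7, -1.9]
opening: 0.269
grasp_force: 30.0
```

```bash
python3 -m inch '[[0,3,0,0,1],[0,6,0,0,1],[0,9,0,0,1],[0,9.8,-3,0,1],[0,9.8,-6,0,1],[0,9.8,-9,0,1],[0,9.8,-9,0,1],[0,9.8,-9,0,1]]'
python3 - <<'E'
from h import *
S=cams.capture("side");T=cams.capture("top")
p=readout.read_state()["position"];print(p,readout.read_state()["force"])
for z in(0,.051,.12): print(proj(S,p+[0,0,-.144+z]))
montage([[tile(S["image"],230,170,65,100,6),tile(T["image"],225,145,65,100,6)]],"pics/m7.png")
E
```

```text
time_s: 23.37
position: [0.6146, 0.1684, 0.2608]
tcp_rot: [[0.996, -0.093, -0.006], [-0.093, -0.996, 0.0], [-0.006, 0.0, -1.0]]
force: [-0.4, 1.2, -0.2]
opening: 0.272
grasp_force: 30.0
[0.61748532 0.16841072 0.26467482] [ 0.07631124 -0.28128731 -0.47405278]
[264.59984593 231.2283901 ]
[262.43814851 216.02918475]
[259.16876386 193.04167125]
```

View pics/m7.png

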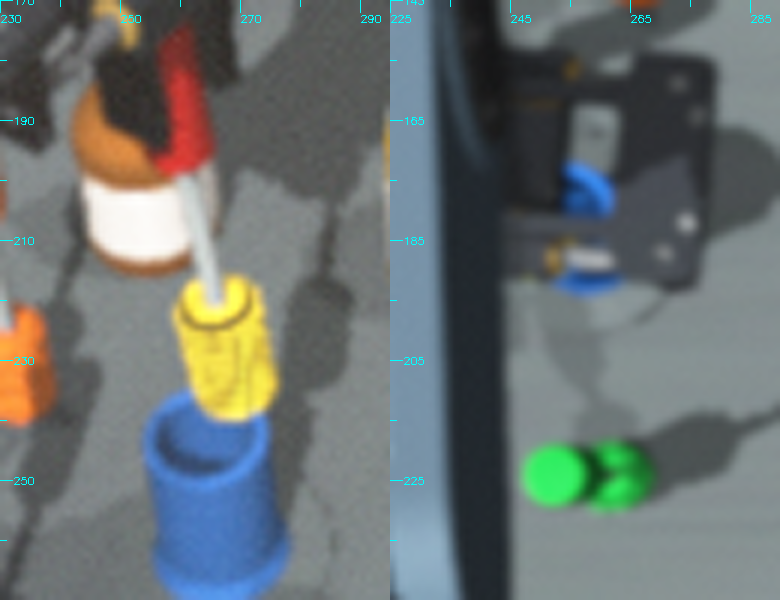

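The side view shows the head's end at (269.3,236), about 12 mm to the -x side of the hand axis. The pot rim is still at (264.5,242.2), so I shift +x by 12–13 mm and check numerically.

```bash
python3 -m inch '[[0.6,0,0,0,1],[1.2,0,0,0,1],[1.2,0,-0.5,0,1],[1.2,0,-1,0,1],[1.2,0,-1,0,1],[1.2,0,-1,0,1]]'
cat > chk.py <<'E'
from h import *
S=cams.capture("side");im=cv2.cvtColor(S["image"],cv2.COLOR_BGR2HSV)
p=readout.read_state()["position"];print(p,readout.read_state()["force"])
w=np.zeros(im.shape[:2],bool);w[195:275,244:288]=1
def blob(lo,hi):
    m=(cv2.inRange(im,lo,hi)>0)&w
    n,l,s,c=cv2.connectedComponentsWithStats(m.astype(np.uint8));k=1+np.argmax(s[1:,4]);return l==k
for nm,lo,hi in(("yel",(20,120,120),(35,255,255)),("blu",(100,120,40),(125,255,255))):
    m=blob(lo,hi); 
    for v in range(206,262,4):
        u=np.flatnonzero(m[v]); 
        if len(u): print(nm,v,u.min(),u.max())
for z in(.08,.1): print(z,proj(S,[.6175,.169,z]))
print("tip pred",proj(S,p+[-.012,0,-.144]))
E
python3 chk.py
```

```text
time_s: 23.97
position: [0.6277, 0.1685, 0.2526]
tcp_rot: [[0.996, -0.093, -0.002], [-0.093, -0.996, -0.0], [-0.002, 0.0, -1.0]]
force: [-0.5, 0.5, -2.5]
opening: 0.271
grasp_force: 30.0
[0.62789387 0.16852424 0.2528924 ] [-0.60098495 -0.02219626 -1.76091613]
yel 218 256 267
yel 222 254 268
yel 226 255 269
yel 230 256 270
yel 234 257 270
yel 238 260 266
blu 238 257 273
blu 242 254 274
blu 246 254 274
blu 250 256 274
blu 254 256 274
blu 258 257 276
0.08 [266.03709695 242.58740785]
0.1 [265.26628697 237.18937714]
tip pred [265.63904356 234.86333477]
```

The tip at (263.8,235) is on the pot's axis, which should appear at (263.3,234.6) at that height. I lower it.

```bash
python3 -m inch '[[0,0,-1,0,1],[0,0,-2,0,1],[0,0,-3,0,1],[0,0,-3.5,0,1],[0,0,-3.5,0,1]]';python3 -m inch '[[0,0,-0.8,0,1],[0,0,-1.6,0,1],[0,0,-2,0,1],[0,0,-2,0,1]]'; python3 chk.py
```

```text
time_s: 24.43
position: [0.6278, 0.1684, 0.2161]
tcp_rot: [[0.996, -0.093, -0.002], [-0.093, -0.996, -0.0], [-0.002, 0.0, -1.0]]
force: [1.3, -0.5, -2.0]
opening: 0.268
grasp_force: 30.0
time_s: 24.77
position: [0.6278, 0.1685, 0.1968]
tcp_rot: [[0.996, -0.093, -0.001], [-0.093, -0.996, -0.0], [-0.001, 0.0, -1.0]]
force: [0.2, 0.2, -1.6]
opening: 0.268
grasp_force: 30.0
[0.62804724 0.16849356 0.19749975] [ 0.38437056 -0.54113686 -0.56631218]
yel 234 258 269
yel 238 258 270
yel 242 258 270
yel 246 259 269
blu 238 272 273
blu 242 254 274
blu 246 254 274
blu 250 256 274
blu 254 256 274
blu 258 257 276
0.08 [266.03709695 242.58740785]
0.1 [265.26628697 237.18937714]
tip pred [267.66283425 249.55969785]
```

```bash
python3 -m inch '[[0,0,-0.8,0,1],[0,0,-1.6,0,1],[0,0,-2.4,0,1],[0,0,-3,0,1],[0,0,-3,0,1]]';python3 -m inch '[[0,0,-0.5,0,1],[0,0,-1,0,1],[0,0,-1.3,0,1],[0,0,-1.3,0,1]]'; python3 chk.py
```

```text
time_s: 25.23
position: [0.6278, 0.1684, 0.1664]
tcp_rot: [[0.996, -0.093, -0.002], [-0.093, -0.996, -0.0], [-0.002, 0.0, -1.0]]
force: [0.6, -0.7, -2.2]
opening: 0.277
grasp_force: 30.0
time_s: 25.57
position: [0.628, 0.1685, 0.1544]
tcp_rot: [[0.996, -0.093, -0.001], [-0.093, -0.996, -0.0], [-0.001, 0.0, -1.0]]
force: [0.8, -0.9, -2.0]
opening: 0.27
grasp_force: 30.0
[0.6280844  0.16851663 0.15482219] [ 0.49911595  0.07902593 -1.05376211]
yel 210 248 249
yel 214 252 253
blu 238 256 273
blu 242 254 274
blu 246 254 274
blu 250 256 274
blu 254 256 275
blu 258 257 276
0.08 [266.03709695 242.58740785]
0.1 [265.26628697 237.18937714]
tip pred [269.11640488 260.01885202]
```

```bash
python3 -m inch '[[0,0,-0.2,0,1],[0,0,-0.3,0,1],[0,0,-0.3,0,1],[0,0,-0.3,0,4],[0,0,-0.3,0,7],[0,0,-0.3,0,8.7],[0,0,-0.3,0,8.7],[0,0,-0.3,0,8.7],[0,0,-0.3,0,8.7],[0,0,-0.3,0,8.7]]';python3 -m inch '[[0,0,1,0,8.7],[0,0,3,0,8.7],[0,0,6,0,8.7],[0,0,10,0,8.7],[0,0,14,0,8.7],[0,0,16,0,8.7],[0,0,16,0,8.7],[0,0,16,0,8.7],[0,0,16,0,8.7],[0,0,16,0,8.7]]';python3 - <<'E'
from h import *
S=cams.capture("side");im=cv2.cvtColor(S["image"],cv2.COLOR_BGR2HSV)
m=((cv2.inRange(im,(0,150,80),(6,255,255))|cv2.inRange(im,(174,150,80),(180,255,255)))>0)
m[:190]=0;m[245:]=0;m[:,:245]=0;m[:,290:]=0
for v in range(200,240,4):
    u=np.flatnonzero(m[v]); print(v,(u.min(),u.max()) if len(u) else None)
m=(cv2.inRange(im,(100,120,40),(125,255,255))>0)
for v in(238,242,250,258):
    u=np.flatnonzero(m[v,240:300])+240;print(v,u.min(),u.max())
print(readout.read_state()["opening"],readout.read_state()["force"])
E
```

```text
time_s: 26.45
position: [0.6283, 0.1685, 0.1523]
tcp_rot: [[0.996, -0.093, 0.0], [-0.093, -0.996, -0.0], [0.0, -0.0, -1.0]]
force: [0.4, 0.4, 0.1]
opening: 0.71
grasp_force: 0.0
time_s: 27.28
position: [0.6271, 0.1684, 0.3104]
tcp_rot: [[0.996, -0.093, -0.004], [-0.093, -0.996, -0.0], [-0.004, 0.001, -1.0]]
force: [0.0, -0.6, -1.0]
opening: 1.0
grasp_force: 0.0
200 None
204 None
208 (np.int64(257), np.int64(265))
212 (np.int64(256), np.int64(265))
216 (np.int64(256), np.int64(265))
220 (np.int64(257), np.int64(266))
224 (np.int64(258), np.int64(266))
228 (np.int64(258), np.int64(267))
232 (np.int64(260), np.int64(266))
236 None
238 257 273
242 254 274
250 256 274
258 257 276
0.9996003414877852 [-0.69594098 -0.43942138 -1.39757737]
```

```bash
python3 -m inch '[[0,0,0,0,8.7],[0,0,0,0,8.7],[0,0,0,0,8.7],[0,0,0,0,8.7],[0,0,0,0,8.7],[0,0,0,0,8.7]]' && python3 -c "
from rig import bot
print(bot.hand_in())"
```

```text
time_s: 27.83
position: [0.6283, 0.1685, 0.3122]
tcp_rot: [[0.996, -0.093, -0.0], [-0.093, -0.996, -0.0], [-0.0, 0.0, -1.0]]
force: [-0.6, 0.1, 0.5]
opening: 0.999
grasp_force: 0.0
the job is handed in; nothing more can be done
None
```

I scrubbed the bore with three full strokes, pressing the piston with about 5 N each time, put the brush back head down in its upright pot, and handed the job in at about 28 s; no verdict was returned.

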